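Turn the gold leaf of the finish sample book

TASK

On the goldsmith's bench, the upper leaf of the finish sample book (yellow tab, gold samples) stands ajar over the right half. With the fingertips, without gripping it, push it up from beneath and turn it gently over the spine until it lies flat on the left half of the book, so that the silver samples below are on show. Leave the silver leaf with the blue tab lying where it is, do not bang the leaf down or press hard on the book, do not disturb the things around it, and take the hand away at the end.

Things in the scene. Friction and masses are not known exactly. Their poses are not given: they have to be found in the camera images.
- book: Finish sample book, fixed to the bench: dark wooden board, 205 mm along the spine (its x) by 300 mm across (its y), top 30 mm above the bench, carrying two black rigid leaves. Origin on the bench under the middle of the spine; x along the spine, away from the robot (yaw within 0.42 rad); y to the left, over the empty, grey-lined half of the board; z up.
- spine (a point): middle of the spine axis about which both leaves turn: along the book's x, 36.5 mm above the bench. Each leaf is 5 mm thick, 190 mm along the spine, from 14 to 142 mm from this axis (tab to 170 mm). Own axes as the book's.
- gold_leaf (a joint): Upper leaf (gold and copper-coloured samples, yellow tab), angle in rad: 0 flat over the right half (-y of the book), pi/2 upright, pi (its stop) flat on the left half, its upper face then 36 mm above the bench. Starts ajar at 0.12 to 0.4. The hinge is stiff: the leaf stays where it is left, and turning it takes at most 0.3 N m (2 N at the tab).
- gold_tab (a point): middle of the outer edge of the yellow tab, 170 mm from the spine axis; moves with the leaf, own x along the spine. The tab is 88 mm along the spine (book x +4 to +92 mm, the half farther from the robot), 5 mm thick, and reaches 20 mm past the board's edge, with nothing under it but the bench, so that a fingertip can come up from below.
- silver_leaf (a joint): Lower leaf (silver and grey samples), angle in rad as for the upper leaf: lies at 0, flat on the right half of the board, its upper face level with the spine axis; its blue tab is at book x -92 to -4 mm. Equally stiff.
- spray_bottle: Bystander: clear bottle with green nozzle cap, 68 mm diameter, 205 mm tall, near the back of the bench; origin under its centre
- borax_dish: Bystander: white ceramic dish with a cone standing in it, 116 mm diameter, 80 mm tall, on the pale heat mat to the left; origin under its centre
- charcoal_block: Bystander: black block 90 x 130 x 30 mm on the heat mat; origin under its centre
- tin: Bystander: flat metal tin 78 x 108 x 27 mm, to the left; origin under its centre
- bur_jar: Bystander: amber glass jar with steel lid, 56 mm diameter, 70 mm tall, near the back; origin under its centre
- loupe: Bystander: folded magnifier, round steel body 32 mm diameter with a stub handle, 20 mm tall, just beyond the far side of the book; origin under the round body
- ring_clamp: Bystander: wooden ring clamp lying down, 30 x 118 x 24 mm, just beyond the far side of the book; origin under its centre

How it is judged (in metres and radians):
On the way:
1. the gold leaf is stood up on the spine, with the silver leaf still lying (value of joint gold_leaf above 1.4 rad and value of joint silver_leaf below 0.15 rad).
At the end, for the whole second after the job is handed in: The gold leaf lies still, within 0.07 rad (about 12 mm at the tab) of flat on the left half; the silver leaf lies within 0.05 rad of flat on the right half; all bystanders are within 25 mm of where they were (value of joint gold_leaf above 3.07 rad and velocity of joint gold_leaf between -0.05 and 0.05 rad/s and value of joint silver_leaf below 0.05 rad and contact force between the fingers and book below 0.1 N and distance of each of spray_bottle, borax_dish, charcoal_block, tin, bur_jar, loupe, ring_clamp from where it was at the start of the episode below 0.025 m); the robot touches nothing.
It fails at once if the leaf is flung or banged down (faster than 4 rad/s) (velocity of joint gold_leaf above 4 rad/s).
It fails at once if the leaf is gripped or forced on its way over (more than 30 N between fingers and book before the leaf is down) (contact force between the fingers and book above 30 N and value of joint gold_leaf below 3 rad).
It fails at once if the book is pressed with more than 90 N (contact force between the fingers and book above 90 N).
It fails at once if the silver leaf is raised by more than 0.15 rad (value of joint silver_leaf above 0.15 rad).
It fails at once if a bystander is moved or lifted by more than 25 mm (distance of any of spray_bottle, borax_dish, charcoal_block, tin, bur_jar, loupe, ring_clamp from where it was at the start of the episode above 0.025 m).
It also fails if it takes over 51 s, if anything falls off the work surface, if the arm or the gripper's body presses on something with over 40 N, if the wrist force passes 120 N, or if a joint passes its speed limit or range.

ROBOT

A 6-joint arm with a two-finger parallel gripper is mounted at the origin on the work surface. World frame = base frame: x ahead of the robot, y to its left, z up, the work surface at z = 0. Lengths are in mm, angles in rad, forces in N, time in s.
With the tool pointing down it reaches from about 300 to 775 mm from the base axis. Payload 14.6 kg.
Tool frame: the origin (TCP) lies between the finger pads; the fingertips stand 17 mm ahead of it and the grasp point (between the pads) lies 2 mm behind it (manip.tip_reach is the distance from the TCP to the fingertips, in mm); z points along the fingers, y is the line along which they close (so a half turn about z gives the same grasp; the last joint's range is limited). The gripper opens to 94 mm and grips with 3 to 60 N. Pads are 16 mm wide; open, the fingers measure 119 mm over their backs; the gripper's body (75 mm by 177 mm) begins 78 mm behind the grasp point.
Start: joints at [1.069, 0.3, 1.521, -0, 1.321, -0.067], TCP at [231.672, 498.816, 222.446] pointing down, gripper open.
Joint ranges: [-3.03, 3.03], [-0.79, 2.21], [0.23, 2.52], [-1.04, 4.18], [0, 3.07], [-2.55, 2.55]. Speed limits (rad/s): [2.22, 2.22, 2.57, 3.14, 3.14, 3.14].

INTERFACE

Orientations are given as [roll, pitch, yaw] about the fixed x, y, z axes, in that order (R = Rz(yaw) Ry(pitch) Rx(roll)).
In Python, from cell import manip, viewer gives the robot as it stands.
- The arm moves only by the tool apply_moves, never from a script. Its argument "moves" is a list of rows, each a list of 3 entries, a list of its own where there are three numbers: the shift along the tool's x, y, z each as a share of 0.25 m, from -1 to 1, then the turn, a rotation vector about the tool's x, y, z each as a share of pi rad, from -1 to 1, then the closure, from 0 (fully open) to 1 (shut). In form: [[[dx, dy, dz], [wx, wy, wz], grip], ...]. A call has 1 to 12 rows; each row is the pose to reach, as a shift and turn from the pose commanded when the call began, along the tool's axes at that moment, turning the shorter way round; what a row does not reach only later rows make up. A row lasts 1/12 s, in which the tool goes at most 41.7 mm and 7.16 degrees, less where a joint would pass 70% of its speed; a pose out of reach is approached as far as the arm can. A call with a number of a shift or a turn outside -1 to 1 is refused whole. A call with a gripper value outside its range is refused whole. The fingers move at their own pace and stop on an object; "squeeze" is the grip in N (left out, the last holds). Time passes only in rows, so rows that repeat a pose let the fingers close. It gives the time, the measured TCP pose, the force, the opening and the grip force at its end, in the units of the state.
- manip.read_state(): the state, without advancing time (a new reading comes with each control period).
- viewer.camera(name): name is "scene" or "top"; returns the picture (420x560x3 uint8, blue, green, red); there is no depth.
- viewer.camera_info(name): a dict with "camera_matrix" (3x3 intrinsics, pixels), "k1" (the pictures are not rectified: a ray, as slopes to the right and down, at radius r is drawn at 1 + k1 r^2 times it, then the intrinsics apply), "R" (3x3) and "t" (3): a world point X has camera coordinates R X + t. Camera axes: x right, y down, z forward; pixel columns grow to the right and rows downward; lengths in mm; the calibration is good to about 2 mm. A picture is of the moment at which its call begins. camera_info takes no time and is no camera call.
- manip.sign_off(): hands the job in; it is judged then, once.
The state is a dict: "clock": time; "joints": joint angles; "qd": joint speeds; "effort": joint torques, N m; "eef_pos": TCP position; "eef_rot": TCP orientation; "wrist_force": force on the tool from outside, world axes, zero at the start; "moment": the same for the moment, N m; "finger_gap": finger opening in mm; "finger_force": force on a finger pad.
Only numpy, scipy, OpenCV 4.12 (cv2) and the standard library are available. Lean on these libraries where they do the work, as an engineer would, in place of code of your own. Each camera call takes 0.05 s, during which the arm holds its last target. There are 200 camera calls.

## Working session

There is one attempt and no reset: what is moved stays moved. The work goes in short steps, Python scripts to look and compute and a tool call to move; the robot and the scene stay as the last step left them, time stands still between calls to the robot, and variables do not carry over. Pictures are saved under pics/ and viewed, at most 10 in all, crops included, and the job is handed in when it is done.

Besides the shell and the picture viewer there is one more tool, called after "Emit:" as name(argument=value, ...), one argument or row to a line, values as JSON. apply_moves: Moves the arm, as the interface text tells. Shift numbers are shares of 0.25 m and turn numbers shares of pi rad, none past 1 either way. Its arguments: {"type":"object","properties":{"moves":{"type":"array"},"squeeze":{"type":"number"}},"required":["moves"]}

```bash
mkdir -p pics; python3 - <<'E'
from cell import manip, viewer
import cv2,json
for n in("scene","top"):
    cv2.imwrite(f"pics/{n}0.png",viewer.camera(n)); i=viewer.camera_info(n)
    print(n,i)
print(manip.read_state())
E
```

```text
scene {'camera_matrix': array([[416.485408  ,   0.        , 274.50405488],
       [  0.        , 416.485408  , 207.79677022],
       [  0.        ,   0.        ,   1.        ]]), 'k1': 0.016002922439278967, 'R': array([[ 0.092342  ,  0.99571961,  0.00392649],
       [ 0.56771341, -0.04940872, -0.82174221],
       [-0.81803083,  0.07811045, -0.56984587]]), 't': array([-209.57393912, -263.90518521, 1461.09618572])}
top {'camera_matrix': array([[521.48906647,   0.        , 280.56550336],
       [  0.        , 521.48906647, 213.33607263],
       [  0.        ,   0.        ,   1.        ]]), 'k1': -0.12173462320455584, 'R': array([[ 0.00954198, -0.99989584,  0.01082857],
       [-0.98529688, -0.01124891, -0.17048025],
       [ 0.17058431, -0.00904263, -0.98530159]]), 't': array([ 164.09553467,  562.78633143, 1327.01845037])}
{'clock': 0.1, 'joints': array([ 1.06942200e+00,  3.00399486e-01,  1.52151939e+00,  1.18145255e-06,
        1.32067666e+00, -6.65678843e-02]), 'qd': array([ 0.00078284, -0.00114474, -0.00052577, -0.00185315,  0.0006925 ,
       -0.00067036]), 'effort': array([ 3.26100366e-03, -5.32640612e+01, -3.53286624e+01,  7.10296654e-02,
        2.35092145e-02, -8.70441954e-05]), 'eef_pos': array([231.56307699, 498.64273616, 221.951692  ]), 'eef_rot': array([-3.14059206e+00, -6.78528864e-05,  2.70678588e+00]), 'wrist_force': array([-0.25583089,  0.47440001, -0.06336631]), 'moment': array([ 0.04185572, -0.02338813, -0.02876625]), 'finger_force': 0.0, 'finger_gap': 93.86918817534384}
```

View pics/scene0.png

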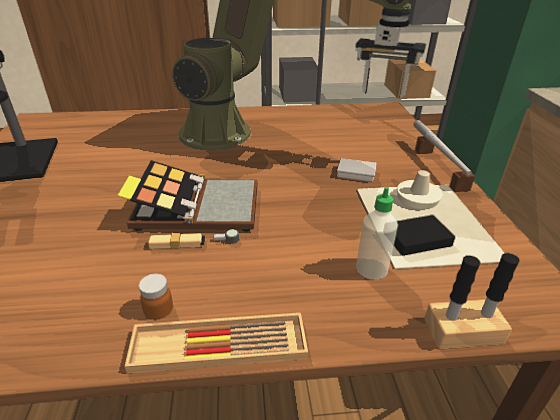

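View pics/top0.png

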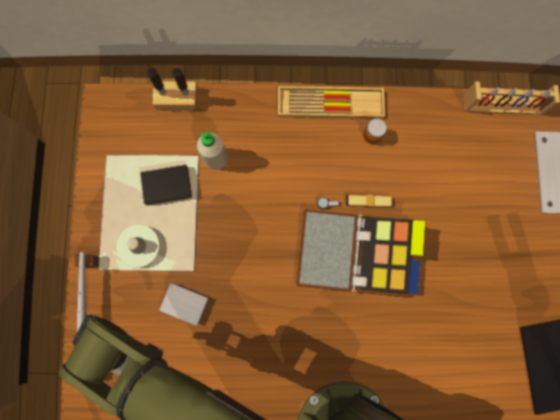

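The scene view shows the leaf ajar, with its yellow tab near (130,187). In the top view the book spans about (300-425, 210-295), with its spine near x=357, and the clamp and loupe lie just above it. I'll enlarge both.

```bash
python3 - <<'E'
import cv2
a=cv2.imread("pics/top0.png")[190:310,290:440]; cv2.imwrite("pics/topc.png",cv2.resize(a,None,fx=5,fy=5,interpolation=cv2.INTER_CUBIC))
a=cv2.imread("pics/scene0.png")[150:260,110:270]; cv2.imwrite("pics/scenec.png",cv2.resize(a,None,fx=5,fy=5,interpolation=cv2.INTER_CUBIC))
E
```

```text
(no output)
```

View pics/topc.png

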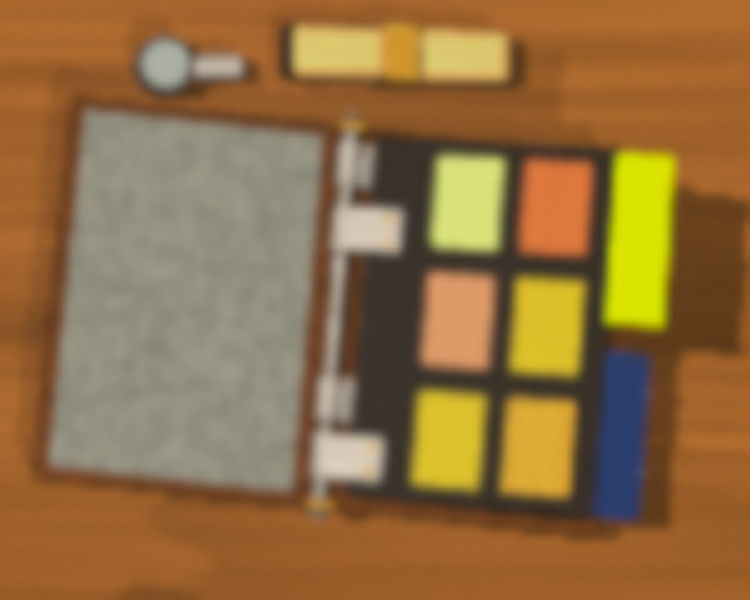

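View pics/scenec.png

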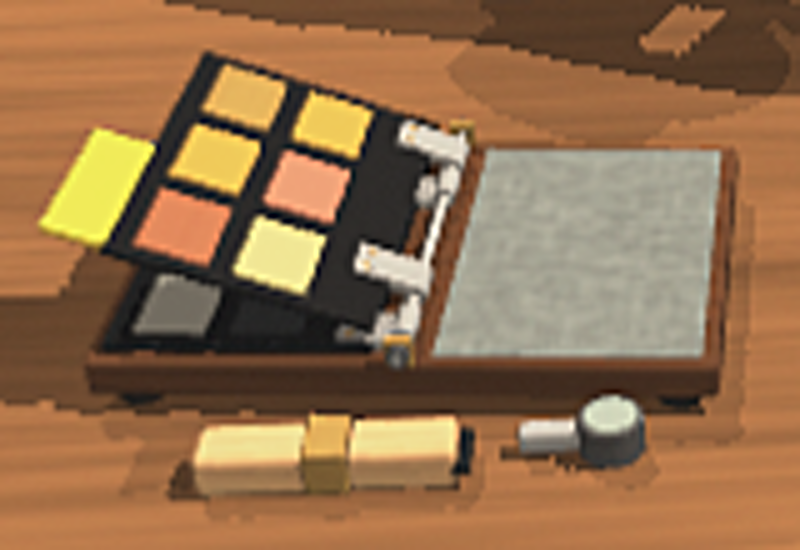

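The top crop shows the spine knobs at (350,124) and (318,506) and the yellow tab corners around (611-676, 151-329). The scene crop shows the knobs at (461,130) and (397,345), and the tab from (98,128) to (103,247). Next I'll fit the book pose and leaf angle.

```bash
cat > h.py <<'E'
import numpy as np
from scipy.optimize import least_squares
from cell import manip, viewer
I={n:viewer.camera_info(n) for n in("scene","top")}
def proj(n,X):
    i=I[n];c=i["R"]@np.asarray(X,float)+i["t"];s=c[:2]/c[2];s=s*(1+i["k1"]*(s@s))
    K=i["camera_matrix"];return K[:2,:2]@s+K[:2,2]
def w(p,b): # book pt -> world, p=x,y,yaw
    c,s=np.cos(p[2]),np.sin(p[2]);return np.array([p[0]+c*b[0]-s*b[1],p[1]+s*b[0]+c*b[1],b[2]])
def leaf(x,r,h,th): return [x,-r*np.cos(th)+h*np.sin(th),36.5+r*np.sin(th)+h*np.cos(th)]
E
python3 - <<'E'
from h import *
T=lambda u,v:(290+(u-2)/5,190+(v-2)/5)
S=lambda u,v:(110+(u-2)/5,150+(v-2)/5)
tab=[(4,170),(92,170),(92,142),(4,142)]
tt=[T(664,329),T(676,153),T(611,151),T(603,326)]
ts=[S(98,128),S(40,228),S(103,247),S(157,148)]
def f(p):
    r=[]
    for s,a,b in((1,T(350,124),S(397,345)),(-1,T(318,506),S(461,130))):
        X=w(p,[s*p[4],0,36.5]); r+=[proj("top",X)-a,proj("scene",X)-b]
    for (x,q),a,b in zip(tab,tt,ts):
        X=w(p,leaf(x,q,5.5,p[3])); r+=[proj("top",X)-a,proj("scene",X)-b]
    for (x,y),b in zip([(102,150),(-102,150),(102,-150)],[S(718,372),S(738,150),S(88,370)]): r+=[proj("scene",w(p,[x,y,30]))-b]
    return np.ravel(r)
s=least_squares(f,[450,-150,0,.3,100]);print(s.x,np.round(s.fun.reshape(-1,2),1).tolist())
p=s.x
for th in(p[3],):
  for x in(4,48,92):print(w(p,leaf(x,170,0,th)))
E
```

```text
[ 4.62429476e+02 -3.09890159e+01 -1.02294718e-01  3.32877218e-01
  1.00997549e+02] [[0.1, -0.2], [0.8, 1.0], [-0.3, -0.7], [1.0, 0.3], [-0.4, -0.8], [-0.1, 0.4], [-0.5, 0.4], [0.0, -0.0], [1.5, 0.2], [-0.1, -0.4], [0.7, -0.9], [-0.4, -0.3], [0.6, -1.3], [0.4, -1.3], [-1.1, -2.1]]
[ 450.00172347 -191.22561707   92.049821  ]
[ 493.77171155 -195.71873893   92.049821  ]
[ 537.54169962 -200.21186079   92.049821  ]
```

```bash
cat >> h.py <<'E'
import json
from scipy.spatial.transform import Rotation as Ro
P=[462.4,-31.0,-.1023]
def load():
    d=json.load(open("cmd.json"));return np.array(d[0]),Ro.from_quat(d[1])
def rot(a): return Ro.from_euler("z",np.pi/2+P[2])*Ro.from_euler("x",np.pi)*Ro.from_euler("y",a)
def emit(ts,nd=3):   # ts: list of (pos,Rot); prints rounded rows, stores the last one as commanded
    p0,R0=load()
    for p,R in ts:
        d=np.round(R0.inv().apply(np.asarray(p)-p0)/250,nd); v=np.round((R0.inv()*R).as_rotvec()/np.pi,nd)
        print(f"[{d.tolist()},{v.tolist()},1],",end="")
    print(); p1=p0+R0.apply(d*250);R1=R0*Ro.from_rotvec(v*np.pi)
    json.dump([p1.tolist(),R1.as_quat().tolist()],open("cmd.json","w"))
E
python3 - <<'E'
from h import *
json.dump([[231.672,498.816,222.446],Ro.from_euler("xyz",[-3.14059,0,2.70679]).as_quat().tolist()],open("cmd.json","w"))
for x in([390,300,330],[470,70,330],[490,-165,330],w(P,[50,-300,200])): emit([(x,rot(0 if x[2]==330 else np.pi/4))])
E
```

```text
[[-0.909, -0.455, -0.43],[-0.0, 0.0, 0.394],1],
[[-0.883, 0.412, 0.001],[-0.0, 0.0, 0.0],1],
[[-0.927, 0.175, 0.001],[-0.0, 0.0, 0.0],1],
[[-0.677, 0.036, 0.52],[-0.0, 0.25, 0.0],1],
```

Emit:
apply_moves(
  moves=[
    [[-0.909, -0.455, -0.43], [0, 0, 0.394], 1],
    [[-0.909, -0.455, -0.43], [0, 0, 0.394], 1],
    [[-0.909, -0.455, -0.43], [0, 0, 0.394], 1],
    [[-0.909, -0.455, -0.43], [0, 0, 0.394], 1],
    [[-0.909, -0.455, -0.43], [0, 0, 0.394], 1],
    [[-0.909, -0.455, -0.43], [0, 0, 0.394], 1],
    [[-0.909, -0.455, -0.43], [0, 0, 0.394], 1],
    [[-0.909, -0.455, -0.43], [0, 0, 0.394], 1],
    [[-0.909, -0.455, -0.43], [0, 0, 0.394], 1],
    [[-0.909, -0.455, -0.43], [0, 0, 0.394], 1],
    [[-0.909, -0.455, -0.43], [0, 0, 0.394], 1],
    [[-0.909, -0.455, -0.43], [0, 0, 0.394], 1],
  ],
  squeeze=5,
)

```text
clock: 1.1
eef_pos: [389.8, 299.9, 329.7]
eef_rot: [-3.141, 0.0, 1.473]
wrist_force: [-0.2, -0.2, -1.0]
finger_gap: 17.6
finger_force: 0.0
```

Emit:
apply_moves(
  moves=[
    [[-0.883, 0.412, 0.001], [0, 0, 0], 1],
    [[-0.883, 0.412, 0.001], [0, 0, 0], 1],
    [[-0.883, 0.412, 0.001], [0, 0, 0], 1],
    [[-0.883, 0.412, 0.001], [0, 0, 0], 1],
    [[-0.883, 0.412, 0.001], [0, 0, 0], 1],
    [[-0.883, 0.412, 0.001], [0, 0, 0], 1],
    [[-0.883, 0.412, 0.001], [0, 0, 0], 1],
    [[-0.883, 0.412, 0.001], [0, 0, 0], 1],
    [[-0.883, 0.412, 0.001], [0, 0, 0], 1],
  ],
)

```text
clock: 1.85
eef_pos: [469.8, 70.4, 329.6]
eef_rot: [-3.141, -0.0, 1.471]
wrist_force: [0.5, 0.4, 0.0]
finger_gap: 0.3
finger_force: 0.0
```

Emit:
apply_moves(
  moves=[
    [[-0.927, 0.175, 0.001], [0, 0, 0], 1],
    [[-0.927, 0.175, 0.001], [0, 0, 0], 1],
    [[-0.927, 0.175, 0.001], [0, 0, 0], 1],
    [[-0.927, 0.175, 0.001], [0, 0, 0], 1],
    [[-0.927, 0.175, 0.001], [0, 0, 0], 1],
    [[-0.927, 0.175, 0.001], [0, 0, 0], 1],
    [[-0.927, 0.175, 0.001], [0, 0, 0], 1],
    [[-0.927, 0.175, 0.001], [0, 0, 0], 1],
    [[-0.927, 0.175, 0.001], [0, 0, 0], 1],
  ],
)

```text
clock: 2.6
eef_pos: [490.1, -163.6, 329.5]
eef_rot: [-3.142, -0.0, 1.471]
wrist_force: [0.1, -0.3, 1.1]
finger_gap: 0.5
finger_force: 0.0
```

Emit:
apply_moves(
  moves=[
    [[-0.677, 0.036, 0.52], [0, 0.25, 0], 1],
    [[-0.677, 0.036, 0.52], [0, 0.25, 0], 1],
    [[-0.677, 0.036, 0.52], [0, 0.25, 0], 1],
    [[-0.677, 0.036, 0.52], [0, 0.25, 0], 1],
    [[-0.677, 0.036, 0.52], [0, 0.25, 0], 1],
    [[-0.677, 0.036, 0.52], [0, 0.25, 0], 1],
    [[-0.677, 0.036, 0.52], [0, 0.25, 0], 1],
    [[-0.677, 0.036, 0.52], [0, 0.25, 0], 1],
    [[-0.677, 0.036, 0.52], [0, 0.25, 0], 1],
    [[-0.677, 0.036, 0.52], [0, 0.25, 0], 1],
  ],
)

```text
clock: 3.43
eef_pos: [482.8, -332.8, 201.4]
eef_rot: [3.139, -0.781, 1.474]
wrist_force: [1.1, 1.4, -0.5]
finger_gap: 0.6
finger_force: 0.0
```

```bash
cat >> h.py <<'E'
def push(th,off=0,bx=50,r0=170):
    a=np.pi/4 if th<np.pi/4 else max(np.pi/2-th,0)
    X=np.array([np.cos(a),np.sin(a)]);Z=np.array([np.sin(a),-np.cos(a)])
    E=np.array(leaf(0,r0,0,th)[1:]) if th<np.pi/4 else np.array(leaf(0,r0-17,0,th)[1:])-17*Z
    y,z=E-(8+off)*X
    return w(P,[bx,y,z]),rot(a)
E
python3 - <<'E'
from h import *
print(manip.read_state()["joints"].round(2))
emit([(w(P,[50,-260,69]),rot(np.pi/4))]*6+[push(.333,25)]*5)
emit([push(t) for t in np.linspace(.25,.7,11)])
E
```

```text
[-0.89  0.69  1.16  0.55  1.85 -0.79]
[[-0.257, -0.0, 0.484],[-0.0, 0.0, 0.0],1],[[-0.257, -0.0, 0.484],[-0.0, 0.0, 0.0],1],[[-0.257, -0.0, 0.484],[-0.0, 0.0, 0.0],1],[[-0.257, -0.0, 0.484],[-0.0, 0.0, 0.0],1],[[-0.257, -0.0, 0.484],[-0.0, 0.0, 0.0],1],[[-0.257, -0.0, 0.484],[-0.0, 0.0, 0.0],1],[[-0.043, -0.0, 0.699],[-0.0, 0.0, 0.0],1],[[-0.043, -0.0, 0.699],[-0.0, 0.0, 0.0],1],[[-0.043, -0.0, 0.699],[-0.0, 0.0, 0.0],1],[[-0.043, -0.0, 0.699],[-0.0, 0.0, 0.0],1],[[-0.043, -0.0, 0.699],[-0.0, 0.0, 0.0],1],
[[0.05, 0.0, 0.027],[-0.0, 0.0, 0.0],1],[[0.077, 0.0, 0.012],[-0.0, 0.0, 0.0],1],[[0.104, 0.0, -0.002],[-0.0, 0.0, 0.0],1],[[0.132, -0.0, -0.014],[-0.0, 0.0, 0.0],1],[[0.161, -0.0, -0.026],[-0.0, 0.0, 0.0],1],[[0.189, -0.0, -0.036],[-0.0, 0.0, 0.0],1],[[0.219, -0.0, -0.044],[-0.0, 0.0, 0.0],1],[[0.248, -0.0, -0.052],[-0.0, 0.0, 0.0],1],[[0.278, -0.0, -0.058],[-0.0, 0.0, 0.0],1],[[0.309, -0.0, -0.062],[-0.0, 0.0, 0.0],1],[[0.339, -0.0, -0.066],[-0.0, 0.0, 0.0],1],
```

Emit:
apply_moves(
  moves=[
    [[-0.257, 0, 0.484], [0, 0, 0], 1],
    [[-0.257, 0, 0.484], [0, 0, 0], 1],
    [[-0.257, 0, 0.484], [0, 0, 0], 1],
    [[-0.257, 0, 0.484], [0, 0, 0], 1],
    [[-0.257, 0, 0.484], [0, 0, 0], 1],
    [[-0.257, 0, 0.484], [0, 0, 0], 1],
    [[-0.15, 0, 0.59], [0, 0, 0], 1],
    [[-0.043, 0, 0.699], [0, 0, 0], 1],
    [[-0.043, 0, 0.699], [0, 0, 0], 1],
    [[-0.043, 0, 0.699], [0, 0, 0], 1],
    [[-0.043, 0, 0.699], [0, 0, 0], 1],
  ],
)

```text
clock: 4.35
eef_pos: [494.4, -220.5, 70.7]
eef_rot: [3.136, -0.782, 1.473]
wrist_force: [0.2, -0.1, -0.2]
finger_gap: 0.7
finger_force: 0.0
```

```bash
python3 - <<'E'
from h import *
import cv2
a=viewer.camera("scene")[120:260,80:270]; cv2.imwrite("pics/s1.png",cv2.resize(a,None,fx=4,fy=4,interpolation=cv2.INTER_CUBIC))
E
```

```text
(no output)
```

View pics/s1.png

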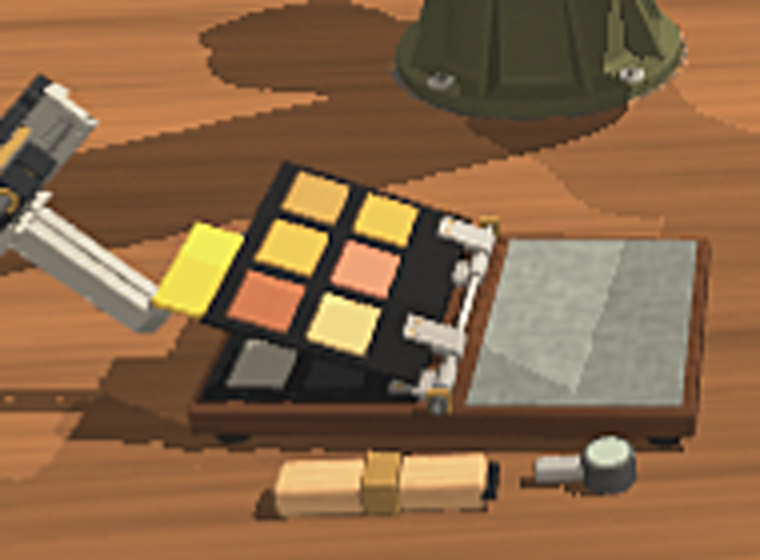

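The fingertip, at crop (150,325), sits just below and outside the tab edge, and the leaf hasn't moved. Pushing up now.

Emit:
apply_moves(
  moves=[
    [[0.05, 0, 0.027], [0, 0, 0], 1],
    [[0.077, 0, 0.012], [0, 0, 0], 1],
    [[0.104, 0, -0.002], [0, 0, 0], 1],
    [[0.132, 0, -0.014], [0, 0, 0], 1],
    [[0.161, 0, -0.026], [0, 0, 0], 1],
    [[0.189, 0, -0.036], [0, 0, 0], 1],
    [[0.219, 0, -0.044], [0, 0, 0], 1],
    [[0.248, 0, -0.052], [0, 0, 0], 1],
    [[0.278, 0, -0.058], [0, 0, 0], 1],
    [[0.309, 0, -0.062], [0, 0, 0], 1],
    [[0.339, 0, -0.066], [0, 0, 0], 1],
  ],
)

```text
clock: 5.32
eef_pos: [498.3, -170.6, 140.5]
eef_rot: [3.142, -0.785, 1.469]
wrist_force: [1.1, -0.6, -0.7]
finger_gap: 0.3
finger_force: 0.6
```

```bash
python3 - <<'E'
from h import *
import cv2
a=viewer.camera("scene")[100:240,80:270]; cv2.imwrite("pics/s2.png",cv2.resize(a,None,fx=4,fy=4,interpolation=cv2.INTER_CUBIC))
L=np.linspace
emit([push(t) for t in L(.75,1.25,11)])
emit([push(t) for t in L(1.3,1.85,11)])
E
```

```text
[[0.034, -0.0, -0.002],[-0.0, 0.0, 0.0],1],[[0.068, 0.0, -0.003],[-0.0, -0.004, 0.0],1],[[0.102, 0.0, -0.003],[-0.0, -0.02, 0.0],1],[[0.136, 0.0, -0.002],[-0.0, -0.036, 0.0],1],[[0.17, 0.0, 0.001],[-0.0, -0.052, 0.0],1],[[0.204, 0.0, 0.006],[-0.0, -0.068, 0.0],1],[[0.237, 0.0, 0.013],[-0.0, -0.084, 0.0],1],[[0.27, 0.0, 0.021],[-0.0, -0.1, 0.0],1],[[0.303, 0.0, 0.031],[-0.0, -0.116, 0.0],1],[[0.335, 0.0, 0.042],[-0.0, -0.132, 0.0],1],[[0.366, 0.0, 0.055],[-0.0, -0.148, 0.0],1],
[[0.034, 0.0, -0.001],[-0.0, -0.016, 0.0],1],[[0.072, 0.0, 0.0],[-0.0, -0.033, 0.0],1],[[0.109, 0.0, 0.003],[-0.0, -0.051, 0.0],1],[[0.146, 0.0, 0.009],[-0.0, -0.068, 0.0],1],[[0.183, 0.0, 0.016],[-0.0, -0.086, 0.0],1],[[0.219, 0.0, 0.025],[-0.0, -0.102, 0.0],1],[[0.25, 0.0, 0.037],[-0.0, -0.102, 0.0],1],[[0.281, 0.0, 0.05],[-0.0, -0.102, 0.0],1],[[0.311, 0.0, 0.065],[-0.0, -0.102, 0.0],1],[[0.341, 0.0, 0.082],[-0.0, -0.102, 0.0],1],[[0.369, 0.0, 0.1],[-0.0, -0.102, 0.0],1],
```

View pics/s2.png

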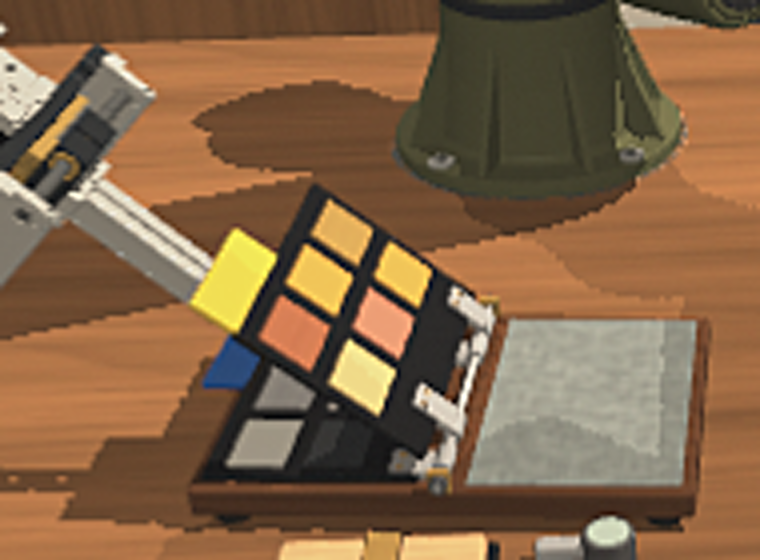

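The leaf is up at about 0.65 rad, with its tab at crop (235,285) resting on the finger, and the silver leaf with the blue tab is still lying flat. Continuing the turn.

Emit:
apply_moves(
  moves=[
    [[0.034, 0, -0.002], [0, 0, 0], 1],
    [[0.068, 0, -0.003], [0, -0.004, 0], 1],
    [[0.102, 0, -0.003], [0, -0.02, 0], 1],
    [[0.136, 0, -0.002], [0, -0.036, 0], 1],
    [[0.17, 0, 0.001], [0, -0.052, 0], 1],
    [[0.204, 0, 0.006], [0, -0.068, 0], 1],
    [[0.237, 0, 0.013], [0, -0.084, 0], 1],
    [[0.27, 0, 0.021], [0, -0.1, 0], 1],
    [[0.303, 0, 0.031], [0, -0.116, 0], 1],
    [[0.335, 0, 0.042], [0, -0.132, 0], 1],
    [[0.366, 0, 0.055], [0, -0.148, 0], 1],
  ],
)

```text
clock: 6.28
eef_pos: [505.8, -96.3, 195.6]
eef_rot: [3.14, -0.317, 1.469]
wrist_force: [0.5, -0.9, -0.7]
finger_gap: 0.5
finger_force: 0.6
```

Emit:
apply_moves(
  moves=[
    [[0.034, 0, -0.001], [0, -0.016, 0], 1],
    [[0.072, 0, 0], [0, -0.033, 0], 1],
    [[0.109, 0, 0.003], [0, -0.051, 0], 1],
    [[0.146, 0, 0.009], [0, -0.068, 0], 1],
    [[0.183, 0, 0.016], [0, -0.086, 0], 1],
    [[0.219, 0, 0.025], [0, -0.102, 0], 1],
    [[0.25, 0, 0.037], [0, -0.102, 0], 1],
    [[0.281, 0, 0.05], [0, -0.102, 0], 1],
    [[0.311, 0, 0.065], [0, -0.102, 0], 1],
    [[0.341, 0, 0.082], [0, -0.102, 0], 1],
    [[0.369, 0, 0.1], [0, -0.102, 0], 1],
  ],
)

```text
clock: 7.2
eef_pos: [515.6, -1.6, 200.0]
eef_rot: [-3.141, -0.001, 1.468]
wrist_force: [-0.5, 0.1, 0.6]
finger_gap: 0.4
finger_force: 0.4
```

```bash
python3 - <<'E'
from h import *
import cv2
print(load()[0],manip.read_state()["joints"].round(2))
a=viewer.camera("scene")[80:240,80:290]; cv2.imwrite("pics/s3.png",cv2.resize(a,None,fx=3.5,fy=3.5,interpolation=cv2.INTER_CUBIC))
L=np.linspace
emit([push(t) for t in L(1.9,2.45,12)])
emit([push(t) for t in L(2.5,2.95,11)])
E
```

```text
[515.5637028   -2.10542066 200.51551406] [-0.07  0.24  1.65  0.    1.25  0.03]
[[0.029, 0.0, 0.009],[-0.0, 0.0, 0.0],1],[[0.058, 0.0, 0.019],[-0.0, 0.0, 0.0],1],[[0.086, 0.0, 0.031],[-0.0, 0.0, 0.0],1],[[0.114, 0.0, 0.045],[-0.0, 0.0, 0.0],1],[[0.14, 0.0, 0.06],[-0.0, 0.0, 0.0],1],[[0.166, 0.0, 0.076],[-0.0, 0.0, 0.0],1],[[0.192, 0.0, 0.093],[-0.0, 0.0, 0.0],1],[[0.216, 0.0, 0.112],[-0.0, 0.0, 0.0],1],[[0.239, 0.0, 0.131],[-0.0, 0.0, 0.0],1],[[0.262, 0.0, 0.152],[-0.0, 0.0, 0.0],1],[[0.283, 0.0, 0.174],[-0.0, 0.0, 0.0],1],[[0.303, 0.0, 0.197],[-0.0, 0.0, 0.0],1],
[[0.019, 0.0, 0.024],[-0.0, 0.0, 0.0],1],[[0.035, 0.001, 0.047],[-0.0, 0.0, 0.0],1],[[0.05, 0.001, 0.07],[-0.0, 0.0, 0.0],1],[[0.064, 0.001, 0.094],[-0.0, 0.0, 0.0],1],[[0.077, 0.001, 0.118],[-0.0, 0.0, 0.0],1],[[0.088, 0.001, 0.143],[-0.0, 0.0, 0.0],1],[[0.099, 0.001, 0.168],[-0.0, 0.0, 0.0],1],[[0.108, 0.001, 0.194],[-0.0, 0.0, 0.0],1],[[0.117, 0.001, 0.221],[-0.0, 0.0, 0.0],1],[[0.124, 0.001, 0.247],[-0.0, 0.0, 0.0],1],[[0.13, 0.001, 0.274],[-0.0, 0.0, 0.0],1],
```

View pics/s3.png

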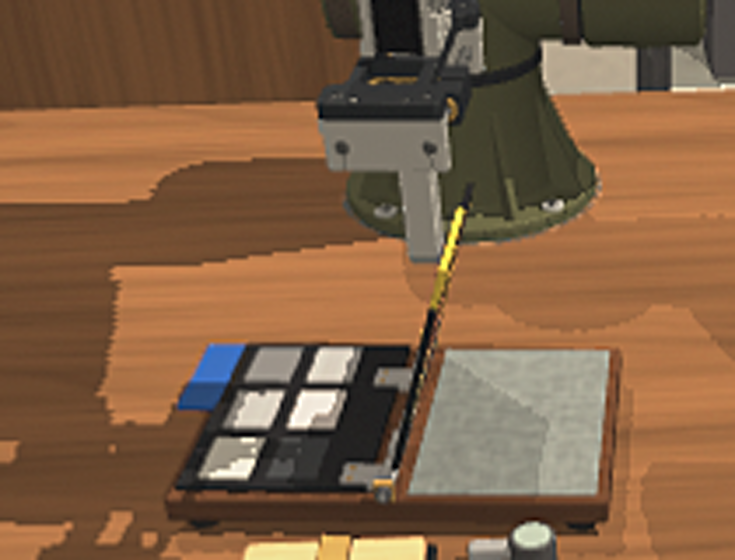

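The leaf now stands past upright, with its yellow edge running along crop (450,250) and the fingertip against it at (425,255). The silver leaf is flat. I'll go on over to the left.

Emit:
apply_moves(
  moves=[
    [[0.029, 0, 0.009], [0, 0, 0], 1],
    [[0.058, 0, 0.019], [0, 0, 0], 1],
    [[0.086, 0, 0.031], [0, 0, 0], 1],
    [[0.114, 0, 0.045], [0, 0, 0], 1],
    [[0.14, 0, 0.06], [0, 0, 0], 1],
    [[0.166, 0, 0.076], [0, 0, 0], 1],
    [[0.192, 0, 0.093], [0, 0, 0], 1],
    [[0.216, 0, 0.112], [0, 0, 0], 1],
    [[0.239, 0, 0.131], [0, 0, 0], 1],
    [[0.262, 0, 0.152], [0, 0, 0], 1],
    [[0.283, 0, 0.174], [0, 0, 0], 1],
    [[0.303, 0, 0.197], [0, 0, 0], 1],
  ],
)

```text
clock: 8.25
eef_pos: [523.3, 73.8, 150.4]
eef_rot: [3.142, -0.0, 1.469]
wrist_force: [0.0, -0.4, -0.2]
finger_gap: 0.3
finger_force: 0.2
```

Emit:
apply_moves(
  moves=[
    [[0.019, 0, 0.024], [0, 0, 0], 1],
    [[0.035, 0.001, 0.047], [0, 0, 0], 1],
    [[0.05, 0.001, 0.07], [0, 0, 0], 1],
    [[0.064, 0.001, 0.094], [0, 0, 0], 1],
    [[0.077, 0.001, 0.118], [0, 0, 0], 1],
    [[0.088, 0.001, 0.143], [0, 0, 0], 1],
    [[0.099, 0.001, 0.168], [0, 0, 0], 1],
    [[0.108, 0.001, 0.194], [0, 0, 0], 1],
    [[0.117, 0.001, 0.221], [0, 0, 0], 1],
    [[0.124, 0.001, 0.247], [0, 0, 0], 1],
    [[0.13, 0.001, 0.274], [0, 0, 0], 1],
  ],
)

```text
clock: 9.17
eef_pos: [526.8, 105.7, 81.8]
eef_rot: [3.142, 0.0, 1.469]
wrist_force: [0.9, -0.2, -0.8]
finger_gap: 0.5
finger_force: 0.1
```

```bash
python3 - <<'E'
from h import *
import cv2
print(load()[0])
a=viewer.camera("scene")[120:250,110:300]; cv2.imwrite("pics/s4.png",cv2.resize(a,None,fx=4,fy=4,interpolation=cv2.INTER_CUBIC))
emit([push(t) for t in (2.98,3.01,3.04,3.07,3.1,3.13)])
E
```

```text
[526.76281748 105.45169274  82.66291678]
[[0.003, -0.0, 0.018],[-0.0, 0.0, 0.0],1],[[0.005, -0.0, 0.036],[-0.0, 0.0, 0.0],1],[[0.008, -0.0, 0.055],[-0.0, 0.0, 0.0],1],[[0.009, -0.0, 0.073],[-0.0, 0.0, 0.0],1],[[0.01, -0.0, 0.091],[-0.0, 0.0, 0.0],1],[[0.011, -0.0, 0.11],[-0.0, 0.0, 0.0],1],
```

View pics/s4.png

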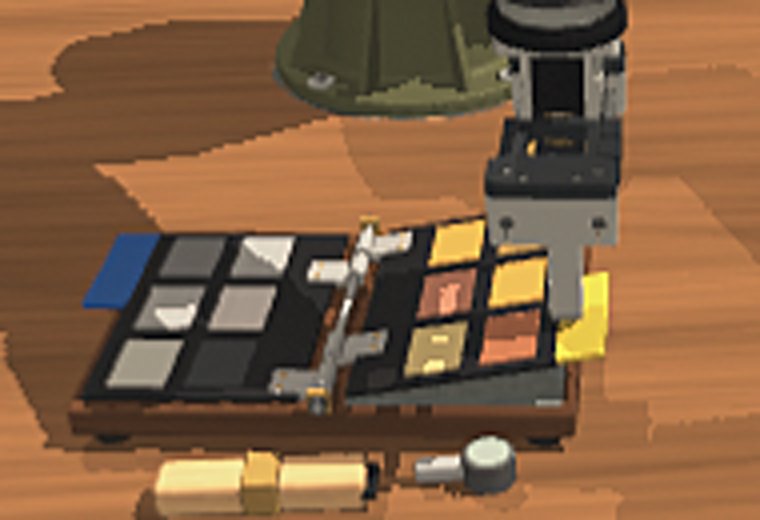

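The leaf is nearly down, with its yellow tab at crop (585,315), the fingertip on it and a small gap left under it. I'll press it gently the rest of the way.

Emit:
apply_moves(
  moves=[
    [[0.003, 0, 0.018], [0, 0, 0], 1],
    [[0.005, 0, 0.036], [0, 0, 0], 1],
    [[0.008, 0, 0.055], [0, 0, 0], 1],
    [[0.009, 0, 0.073], [0, 0, 0], 1],
    [[0.01, 0, 0.091], [0, 0, 0], 1],
    [[0.011, 0, 0.11], [0, 0, 0], 1],
    [[0.011, 0, 0.11], [0, 0, 0], 1],
  ],
)

```text
clock: 9.8
eef_pos: [526.6, 108.3, 53.9]
eef_rot: [-3.14, 0.0, 1.469]
wrist_force: [-0.4, -0.0, 0.2]
finger_gap: 0.7
finger_force: 0.0
```

Emit:
apply_moves(
  moves=[
    [[0, 0, 0.002], [0, 0, 0], 1],
    [[0, 0, 0.004], [0, 0, 0], 1],
    [[0, 0, 0.006], [0, 0, 0], 1],
    [[0, 0, 0.006], [0, 0, 0], 1],
    [[0, 0, 0.006], [0, 0, 0], 1],
  ],
)

```text
clock: 10.22
eef_pos: [527.2, 108.3, 53.6]
eef_rot: [3.141, -0.0, 1.469]
wrist_force: [0.5, 1.0, -0.5]
finger_gap: 0.4
finger_force: 0.0
```

Emit:
apply_moves(
  moves=[
    [[0, 0, 0.003], [0, 0, 0], 1],
    [[0, 0, 0.006], [0, 0, 0], 1],
    [[0, 0, 0.006], [0, 0, 0], 1],
    [[0, 0, 0.006], [0, 0, 0], 1],
  ],
)

```text
clock: 10.55
eef_pos: [527.3, 108.3, 52.8]
eef_rot: [3.141, -0.0, 1.469]
wrist_force: [-2.9, -0.4, 11.2]
finger_gap: 0.9
finger_force: 5.5
```

The wrist reads 11 N upward, so the leaf is on its stop. Now I'll lift straight off and clear.

Emit:
apply_moves(
  moves=[
    [[0, 0, -0.02], [0, 0, 0], 1],
    [[0, 0, -0.06], [0, 0, 0], 1],
    [[0, 0, -0.15], [0, 0, 0], 1],
    [[0, 0, -0.3], [0, 0, 0], 1],
    [[0, 0, -0.45], [0, 0, 0], 1],
    [[0, 0, -0.6], [0, 0, 0], 1],
    [[0, 0, -0.75], [0, 0, 0], 1],
    [[-0.2, -0.4, -0.9], [0, 0, 0], 1],
    [[-0.2, -0.8, -0.9], [0, 0, 0], 1],
    [[-0.2, -0.8, -0.9], [0, 0, 0], 1],
    [[-0.2, -0.8, -0.9], [0, 0, 0], 1],
    [[-0.2, -0.8, -0.9], [0, 0, 0], 1],
  ],
)

```text
clock: 11.55
eef_pos: [323.8, 78.9, 276.9]
eef_rot: [3.141, -0.0, 1.469]
wrist_force: [-0.1, 0.8, 2.1]
finger_gap: 0.2
finger_force: 0.0
```

```bash
python3 - <<'E'
from h import *
import cv2
a=viewer.camera("scene")[110:290,80:320]; cv2.imwrite("pics/s5.png",cv2.resize(a,None,fx=3.3,fy=3.3,interpolation=cv2.INTER_CUBIC))
E
```

```text
(no output)
```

View pics/s5.png

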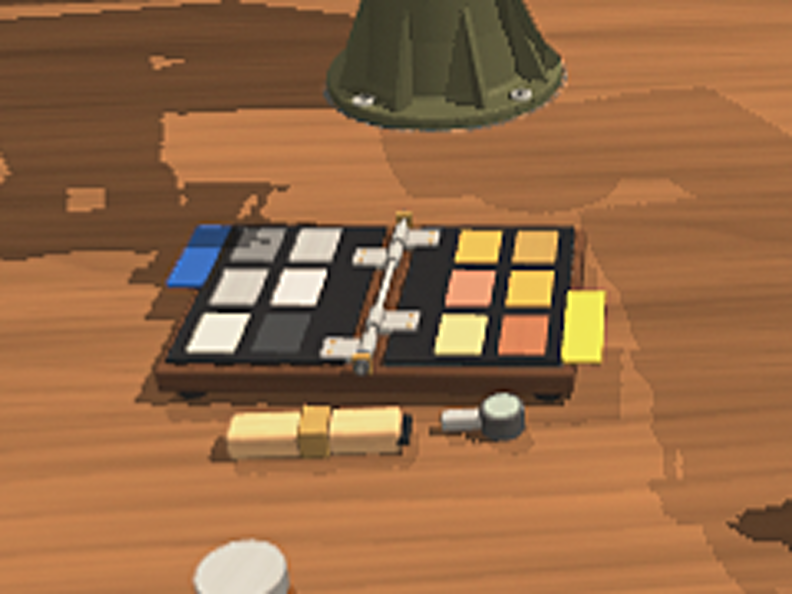

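The gold leaf lies flat on the left, with its tab at crop (585,327). The silver leaf is flat on the right, the clamp and loupe are undisturbed, and the hand is clear.

```bash
python3 -c "
from cell import manip
print(manip.sign_off())"
```

```text
the job is handed in; nothing more can be done
None
```

The gold leaf was turned over and lies flat on the left half with the silver samples on show, the things around the book look undisturbed, the hand is clear, and the job is handed in (no verdict was returned).

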